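# Lay the spoon carton down in the blue bay

### The arm

A 6-joint arm with a two-finger parallel gripper is mounted at the origin on the work surface. World frame = base frame: x ahead of the robot, y to its left, z up, the work surface at z = 0. Lengths are in m, angles in degrees, forces in N, time in s.
With the tool pointing down it reaches from about 0.4 to 0.825 m from the base axis. Payload 7 kg.
Tool frame: the origin (TCP) lies at the centre of the arm's flange, where the gripper is bolted on; the fingertips stand 178 mm ahead of it and the grasp point (between the pads) lies 159 mm ahead of it (tip_reach is the distance from the TCP to the fingertips, in m); z points along the fingers, y is the line along which they close (so a half turn about z gives the same grasp; the last joint's range is limited). The gripper opens to 88 mm and grips with 3 to 60 N. Pads are 19 mm wide; open, the fingers measure 130 mm over their backs; the gripper's body (78 mm by 193 mm) begins 47 mm behind the grasp point.
Start: joints at [-58.149, 20.546, 0.682, 0, -70.136, -16.507], TCP at [0.179, -0.651, 0.405] pointing down, gripper open.
Joint ranges: [-176.03, 176.03], [-82.01, 121.73], [-58.28, 71.71], [-173.87, 95.51], [-174.79, -0.11], [-173.66, 173.66]. Speed limits (degrees/s): [136.94, 136.94, 172.46, 180, 180, 180].

### API

Orientations are given as [roll, pitch, yaw] about the fixed x, y, z axes, in that order (R = Rz(yaw) Ry(pitch) Rx(roll)).
In Python, from plant import * gives the robot as it stands.
- The arm moves only by the shell command python3 -m handwheel 'ROWS'. ROWS is JSON, a list of rows, each a list of 7 numbers: the opening, from -1 (shut) to 1 (fully open), then the shift along the tool's x, y, z as a fraction of full scale, then the turn, a rotation vector about the tool's x, y, z as a fraction of full scale. A call has 1 to 5 rows; each row shifts and turns the commanded pose from where the row before left it, along the tool's axes as they then stand; what a row does not reach is not made up. Full scale, the value 1, is 0.025 m for a shift and 6 degrees for a turn. A row lasts 1/8 s, in which the tool goes at most 62.5 mm and 10.7 degrees, less where a joint would pass 70% of its speed; a pose out of reach is approached as far as the arm can. A call with a number of a shift or a turn outside -1 to 1 is refused whole. A call with a gripper value outside its range is refused whole. The fingers move at their own pace and stop on an object; the grip force is fixed at half the most. Time passes only in rows, so rows that do not move let the fingers close. It gives the time, the measured TCP pose, the force, the opening and the grip force at its end, in the units of the state.
- get_obs(): the state, without advancing time (a new reading comes with each control period).
- snapshot(name): name is "side" or "top"; returns a dict with "color" (480x640x3 uint8, red, green, blue), "fx", "fy", "cx", "cy" (pixels), "k1" (the pictures are not rectified: a ray, as slopes to the right and down, at radius r is drawn at 1 + k1 r^2 times it, then the intrinsics apply), "R" (3x3) and "t" (3): a world point X has camera coordinates R X + t. Camera axes: x right, y down, z forward; pixel columns grow to the right and rows downward; lengths in m; the calibration is good to about 2 mm. A picture is of the moment at which its call begins. There is no depth.
- close_job(): hands the job in; it is judged then, once.
The state is a dict: "clock": time; "joint_pos": joint angles; "qvel": joint speeds; "tau": joint torques, N m; "tool_pos": TCP position; "orientation": TCP orientation; "force": force on the tool from outside, world axes, zero at the start; "moment": the same for the moment, N m; "opening": finger opening in m; "gripper_force": force on a finger pad.
Only numpy, scipy, OpenCV 4.12 (cv2) and the standard library are available. Lean on these libraries where they do the work, as an engineer would, in place of code of your own. Each camera call takes 0.05 s, during which the arm holds its last target. There are 200 camera calls.

### The job

Push the standing brown carton with the orange band along the counter, keeping it upright, until its whole foot is inside the blue taped bay at the end nearest to it; then push it over with a touch high on its upper half so that it falls along the bay and ends lying flat on a broad face, wholly inside the blue tape. Do not pick the carton up, and leave everything else on the counter where it stands.

Things in the scene. Friction and masses are not known exactly. Their poses are not given: they have to be found in the camera images.
- carton: brown spoon carton with an orange band near its foot and a white spoon label on both broad faces, standing on end between the bays. 110 wide (its x), 70 thick (y), 190 high (z), about 0.28 kg. Origin: centre of its foot. Its broad faces (normal to y) face the bays. Pushed below 45 mm it slides upright; above 140 mm it tips over its far foot edge and falls once leaned 20 degrees.
- blue_bay: the blue bay: rectangle of flat blue tape fixed on the counter, inside 180 (its x) by 300 (its y, the long way, roughly sideways for the robot), tape 25 wide outside of that. Origin: its centre at counter height. It lies left or right of the carton, a short end nearest it; at the start 10 to 75 mm lie between the carton and that end's inner tape edge.
- red_bay: the red bay: the same rectangle in red tape on the carton's other side; nothing belongs there. Fingers may move over it, there is nothing to hit. A hand or gripper housing leaning on the carton's upper part during the slide would tip it: a low push wants fingers tilted forward, ahead of the gripper's body.
- foot0 (a point): corner of the carton's foot at its +x, +y
- foot1 (a point): corner of the carton's foot at its +x, -y
- foot2 (a point): corner of the carton's foot at its -x, +y
- foot3 (a point): corner of the carton's foot at its -x, -y
- top_a (a point): middle of the top's +x edge of the carton (190 above the foot, +55 in its x)
- top_b (a point): middle of the top's -x edge of the carton (190 above the foot, -55 in its x)
- other_carton: white carton with a green band, same size as the brown one, standing, beyond the bays (mm); bystander; origin at the centre of its underside
- ketchup: red squeeze bottle, 54 dia x 170 high (mm); bystander; origin at the centre of its underside
- mustard: yellow squeeze bottle, 54 dia x 170 high (mm); bystander; origin at the centre of its underside
- tumbler: steel tumbler, 74 dia x 100 high (mm); bystander; origin at the centre of its underside
- shaker: steel salt shaker, 44 dia x 84 high (mm); bystander; origin at the centre of its underside
- spice_jar: amber jar with green cap, 46 dia x 85 high (mm); bystander; origin at the centre of its underside
- soup_tub: white soup tub with grey lid, 102 dia x 74 high (mm); bystander; origin at the centre of its underside
Not all that is in view belongs to the job. What is shaped like the carton but yellow is not meant.

How it is judged:
By the outcome, as a careful person would: the job done as asked, in the order asked, and still so for the second after the job is handed in, with the robot touching nothing.
It also fails if it takes over 51 s, if anything falls off the work surface, if the arm or the gripper's body presses on something with over 40 N, if the wrist force passes 120 N, or if a joint passes its speed limit or range.

## Working session

There is one attempt and no reset: what is moved stays moved. The work goes in short steps, Python scripts to look and compute and a shell command to move; the robot and the scene stay as the last step left them, time stands still between calls to the robot, and variables do not carry over. Pictures are saved under pics/ and viewed, at most 10 in all, crops included, and the job is handed in when it is done.

```bash
ls; mkdir -p pics; python3 - <<'E'
from plant import *
import cv2
o=get_obs();print(o)
for n in("top","side"):
    s=snapshot(n);cv2.imwrite(f"pics/{n}0.png",s["color"][:,:,::-1]);print(n,[s[k] for k in("fx","fy","cx","cy","k1")],s["R"],s["t"])
E
```

```text
pics
{'clock': 0.0, 'joint_pos': array([-5.81492058e+01,  2.05918703e+01,  6.31920360e-01, -2.03547289e-02,
       -7.01342887e+01, -1.65051257e+01]), 'qvel': array([ 0.06134697,  0.04618223,  0.02017486,  0.07912638, -0.0868317 ,
        0.04264096]), 'tau': array([-2.29553414e-03, -5.82726073e+01,  2.93044996e+01,  6.99730843e+00,
        6.79521851e-03, -1.35986215e-04]), 'tool_pos': array([ 0.17855849, -0.65074737,  0.4037027 ]), 'orientation': array([ 1.79904208e+02, -8.42991191e-03, -1.64661257e+02]), 'force': array([-0.28785048,  0.55422974,  0.0573288 ]), 'moment': array([ 0.00508073,  0.01968231, -0.02127837]), 'gripper_force': 0.0, 'opening': 0.08782683464382178}
top [520.2482730715769, 520.2482730715769, 321.03783128363534, 234.64442538136242, -0.14381652630370806] [[ 0.00546739 -0.99993898  0.00959917]
 [-0.98134844 -0.00720988 -0.19210219]
 [ 0.19215968 -0.00836983 -0.98132798]] [-0.03139656  0.53917081  1.23836795]
side [495.7610031223087, 495.7610031223087, 318.62736052354626, 243.79660149978287, 0.012825069362983133] [[-0.9043062  -0.42688243 -0.0013007 ]
 [-0.24583773  0.52326792 -0.8159378 ]
 [ 0.34899012 -0.73753785 -0.57813823]] [0.45287762 0.27161721 1.00216113]
```

View pics/top0.png

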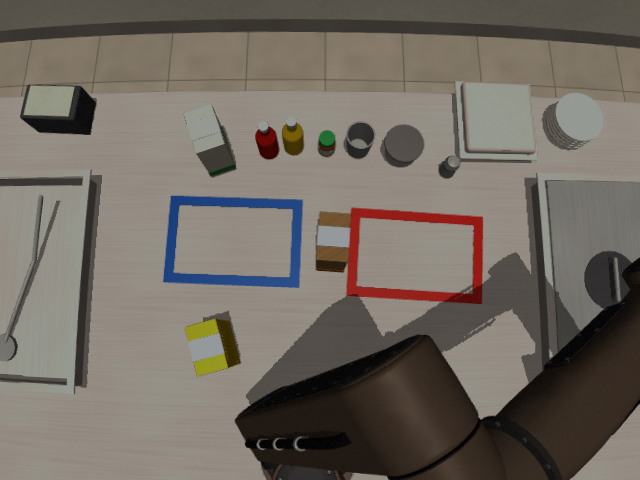

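View pics/side0.png

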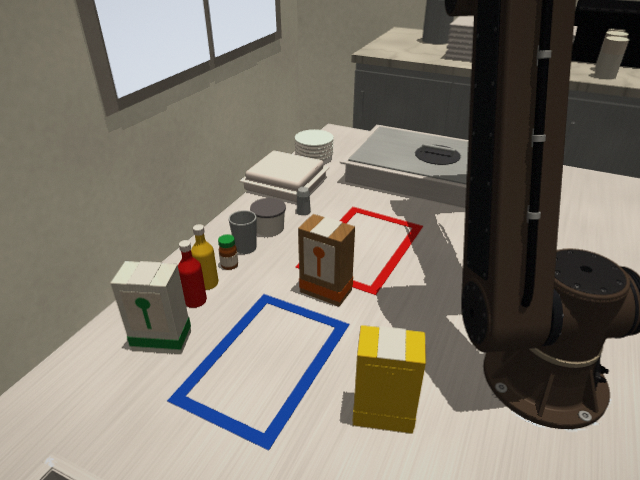

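The top view shows the brown carton at about (333,240), the blue bay to its left (165–302, 197–287) and the red bay to its right. There are three carton shapes: brown with orange band at (333,240), yellow at (212,347) and white/green at (209,140). The brown one between the bays fits the description. I'll confirm it in a crop and measure.

```bash
cat > h.py <<'E'
from plant import *
import numpy as np, cv2
def ray(s,uv):
    K=np.array([[s["fx"],0,s["cx"]],[0,s["fy"],s["cy"]],[0,0,1.]])
    p=cv2.undistortPoints(np.array(uv,float).reshape(-1,1,2),K,np.array([s["k1"],0,0,0]))  .reshape(-1,2)
    R=np.array(s["R"]);d=np.c_[p,np.ones(len(p))]@R
    return -R.T@np.array(s["t"]),d
def plane(s,uv,z=0.):
    c,d=ray(s,uv);return c+d*((z-c[2])/d[:,2])[:,None]
def bay(s,lo,hi):
    hsv=cv2.cvtColor(s["color"],cv2.COLOR_RGB2HSV);m=cv2.inRange(hsv,lo,hi)
    cs,h=cv2.findContours(m,cv2.RETR_CCOMP,cv2.CHAIN_APPROX_NONE)
    i=max([k for k in range(len(cs)) if h[0][k][3]>=0],key=lambda k:cv2.contourArea(cs[k]))
    return cv2.approxPolyDP(cs[i],6,True).reshape(-1,2)
E
python3 - <<'E'
from h import *
np.set_printoptions(precision=4,suppress=True)
T=snapshot("top");S=snapshot("side")
for s in(T,S):
    b=bay(s,(105,120,60),(130,255,255));print(b.tolist(),plane(s,b)[:,:2].tolist())
a=cv2.resize(T["color"][195:290,285:385],(400,380),interpolation=cv2.INTER_CUBIC)
b=cv2.resize(S["color"][205:310,290:365],None,fx=380/105,fy=380/105,interpolation=cv2.INTER_CUBIC)
cv2.imwrite("pics/c.png",np.hstack([a,b])[:,:,::-1])
E
```

```text
[[178, 205], [292, 208], [290, 277], [173, 273]] [[0.6265027280138654, 0.3492023617380869], [0.6199501752555976, 0.04780536600119473], [0.43918582701365844, 0.050014317505341174], [0.4462952007438925, 0.3518656042639837]]
[[267, 302], [335, 328], [262, 433], [185, 395]] [[0.6194510270318156, 0.0387948126972274], [0.43682222383053515, 0.04903920587083532], [0.4498599930175913, 0.34876044184072885], [0.6286151621508593, 0.3406207533922034]]
```

View pics/c.png

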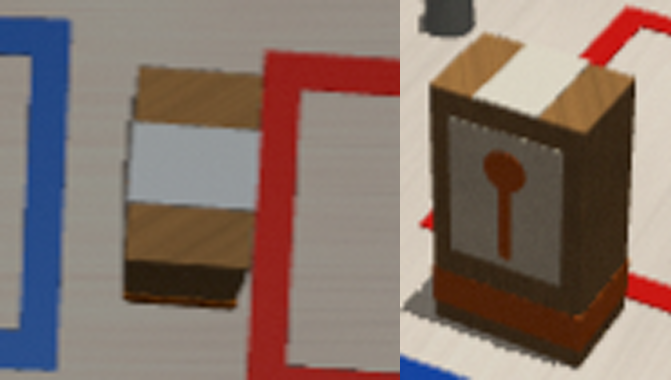

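The crop confirms it: brown body, orange band near the foot, spoon label. Now the corners: top-view top face at crop pixels (137,66),(264,73),(252,267),(126,261), and side-view foot at (435,312),(577,366),(627,310).

```bash
python3 - <<'E'
from h import *
np.set_printoptions(precision=4,suppress=True)
T=snapshot("top");S=snapshot("side")
f=lambda l:[(285+x/4-.4,195+y/4-.4) for x,y in l]
g=lambda l:[(290+(x-400)/3.619-.4,205+y/3.619-.4) for x,y in l]
A=plane(T,f([(137,66),(264,73),(252,267),(126,261)]),.19)
print("top/T",A[:,:2],A.mean(0)); print("foot/T",plane(T,f([(124,299),(236,307)]))[:,:2])
B=plane(S,g([(487,34),(634,77),(583,132),(431,85)]),.19);print("top/S",B[:,:2],B.mean(0))
print("foot/S",plane(S,g([(435,312),(577,366),(627,310)]))[:,:2])
for n,uv in(("yellow",[(186,328),(217,320)]),):print(n,plane(T,uv,.19)[:,:2])
# bystander bases from side view, rough
print(plane(S,[(417,430),(355,424)])[:,:2], "ketchup..shaker",plane(S,[(193,304),(229,267),(243,250),(268,232),(303,213)])[:,:2], "white",plane(S,[(188,347),(125,343)])[:,:2])
E
```

```text
top/T [[ 0.5659 -0.0216]
 [ 0.5625 -0.0925]
 [ 0.4532 -0.0853]
 [ 0.4561 -0.0163]] [ 0.5094 -0.0539  0.19  ]
foot/T [[ 0.4593 -0.015 ]
 [ 0.4546 -0.0865]]
top/S [[ 0.5576 -0.0936]
 [ 0.453  -0.087 ]
 [ 0.4582 -0.0187]
 [ 0.563  -0.0254]] [ 0.5079 -0.0562  0.19  ]
foot/S [[ 0.568  -0.0306]
 [ 0.459  -0.0221]
 [ 0.4504 -0.0882]]
yellow [[0.3046 0.2641]
 [0.323  0.1969]]
[[0.1971 0.2228]
 [0.304  0.2595]] ketchup..shaker [[ 0.7757  0.12  ]
 [ 0.7783 -0.0371]
 [ 0.786  -0.1172]
 [ 0.7683 -0.2234]
 [ 0.7235 -0.3596]] white [[0.7012 0.2364]
 [0.8326 0.285 ]]
```

```bash
for i in 1 2; do python3 -m handwheel '[[0.36,0,0,0,0,0,-0.986],[0.36,0,0,0,0,0,-0.986],[0.36,0,0,0,0,0,-0.986],[0.36,0,0,0,0,0,-0.986],[0.36,0,0,0,0,0,-0.986]]'; done; python3 -m handwheel '[[0.36,0,0,0,0,0,-0.986],[0.36,0,0,0,0,0,-0.986],[0.36,-1,-1,0,0,0,0],[0.36,-1,-1,0,0,0,0],[0.36,-1,-1,0,0,0,0]]'; for i in 1 2; do python3 -m handwheel '[[0.36,-1,-1,0,0,0,0],[0.36,-1,-1,0,0,0,0],[0.36,-1,-1,0,0,0,0],[0.36,-1,-1,0,0,0,0],[0.36,-1,-1,0,0,0,0]]'; done
python3 -c "
from plant import *
print(get_obs())"
```

```text
clock: 0.92
tool_pos: [0.1786, -0.6509, 0.4046]
orientation: [180.0, 0.0, -134.9]
force: [0.1, -0.1, 0.1]
opening: 0.0596
gripper_force: 0.0
clock: 1.55
tool_pos: [0.1786, -0.6509, 0.4046]
orientation: [180.0, 0.0, -105.3]
force: [0.5, 0.8, -0.4]
opening: 0.0594
gripper_force: 0.0
clock: 2.17
tool_pos: [0.2588, -0.5802, 0.4046]
orientation: [180.0, 0.0, -93.7]
force: [-0.2, -0.1, 0.3]
opening: 0.0594
gripper_force: 0.0
clock: 2.8
tool_pos: [0.3917, -0.4632, 0.4048]
orientation: [-180.0, -0.0, -93.7]
force: [0.7, -0.1, 0.0]
opening: 0.0593
gripper_force: 0.0
clock: 3.42
tool_pos: [0.5245, -0.3465, 0.4047]
orientation: [-180.0, -0.0, -93.7]
force: [-0.1, -0.7, 0.2]
opening: 0.0597
gripper_force: 0.0
{'clock': 3.425, 'joint_pos': array([-1.56838575e+01,  1.62142916e+01, -5.53584623e+00,  7.34854995e-04,
       -6.82406915e+01,  1.20225738e+01]), 'qvel': array([ 23.24420144,   6.49184489,   8.74614866,   0.05034289,
        -2.38789581, -23.09374747]), 'tau': array([ -2.25074038, -53.16913962,  28.25072944,   6.81395441,
         0.08028067,   0.65585677]), 'tool_pos': array([ 0.52447635, -0.34648397,  0.40474062]), 'orientation': array([-1.79991173e+02, -2.57779154e-03, -9.36610116e+01]), 'force': array([-0.12541242, -0.66223212,  0.17176354]), 'moment': array([-0.05843277,  0.05934338, -0.06422552]), 'gripper_force': 0.0, 'opening': 0.059653803385719045}
```

```bash
python3 -m handwheel '[[0.36,0,0,0,0,-1,0],[0.36,0,0,0,0,-1,0],[0.36,0,0,0,0,-1,0],[0.36,0,0,0,0,-1,0]]';python3 -m handwheel '[[0.36,0,0,0,0,-1,0],[0.36,0,0,0,0,-1,0],[0.36,0,0,0,0,-1,0],[0.36,0,0,0,0,-1,0],[0.36,0,0,0,0,0,0]]'
cat >> h.py <<'E'
def go(tip):
    """rows-units from measured pose so that fingertip centre reaches tip"""
    from scipy.spatial.transform import Rotation as Ro
    o=get_obs();R=Ro.from_euler("xyz",o["orientation"],degrees=True).as_matrix()
    t=o["tool_pos"]+R[:,2]*.178
    print("tip",t,"z",R[:,2],"y",R[:,1],"q",o["joint_pos"].round(1),"units",(R.T@(np.array(tip)-t)/.025).round(2))
E
python3 -c "
from h import *
go([.502,-.16,.03])"
```

```text
clock: 3.92
tool_pos: [0.5239, -0.3472, 0.4048]
orientation: [-180.0, 24.2, -93.6]
force: [-0.5, -0.5, 0.2]
opening: 0.0592
gripper_force: 0.0
clock: 4.55
tool_pos: [0.5235, -0.3484, 0.4035]
orientation: [179.9, 48.0, -93.9]
force: [-0.2, -1.3, 0.5]
opening: 0.0592
gripper_force: 0.0
tip [ 0.53200029 -0.21632779  0.28450123] z [ 0.04790827  0.74200136 -0.66868437] y [-0.99783693  0.06572215  0.00143758] q [ -32.6   26.    16.7  -42.2 -104.2   26.8] units [6.12 1.33 8.42]
```

```bash
for i in 1 2; do python3 -m handwheel '[[0.36,0.61,0.13,0.84,0,0,0],[0.36,0.61,0.13,0.84,0,0,0],[0.36,0.61,0.13,0.84,0,0,0],[0.36,0.61,0.13,0.84,0,0,0],[0.36,0.61,0.13,0.84,0,0,0]]'; done; python3 -m handwheel '[[0.36,0,0,0,0,0,0]]'
python3 - <<'E'
from h import *
go([.5065,-.11,.025])
T=snapshot("top");S=snapshot("side");cv2.imwrite("pics/d.png",np.hstack([T["color"][180:420,220:520],S["color"][180:420,200:500]])[:,:,::-1])
E
```

```text
clock: 5.18
tool_pos: [0.5092, -0.319, 0.2773]
orientation: [-179.9, 47.8, -93.6]
force: [0.2, -0.8, 0.2]
opening: 0.0595
gripper_force: 0.0
clock: 5.8
tool_pos: [0.4948, -0.2912, 0.1504]
orientation: [-179.9, 47.8, -93.5]
force: [0.1, -0.8, -0.6]
opening: 0.0597
gripper_force: 0.0
clock: 5.92
tool_pos: [0.4942, -0.2906, 0.1494]
orientation: [179.7, 48.0, -93.8]
force: [0.7, 0.1, -0.4]
opening: 0.0595
gripper_force: 0.0
tip [ 0.50200572 -0.15867715  0.03022664] z [ 0.04410909  0.74140789 -0.66960341] y [-0.99805552  0.06225002  0.00317999] q [-29.7  37.2  -2.3 -42.6 -80.1  45.1] units [-1.15 -0.06  1.59]
```

View pics/d.png

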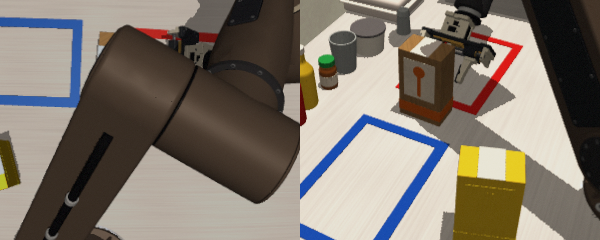

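```bash
python3 -m handwheel '[[0.36,-0.37,0,0.52,0,0,0],[0.36,-0.37,0,0.52,0,0,0],[0.36,-0.37,0,0.52,0,0,0],[0.36,0,0,0,0,0,0]]'; python3 -m handwheel '[[0.36,-0.27,-0.03,0.3,0,0,0],[0.36,-0.27,-0.03,0.3,0,0,0],[0.36,-0.27,-0.03,0.3,0,0,0],[0.36,-0.27,-0.03,0.3,0,0,0],[0.36,-0.27,-0.03,0.3,0,0,0]]'
python3 - <<'E'
from h import *
go([.5185,.058,.025])
S=snapshot("side");cv2.imwrite("pics/e.png",cv2.resize(S["color"][180:360,200:440],None,fx=2,fy=2)[:,:,::-1])
E
```

```text
clock: 6.52
tool_pos: [0.4979, -0.2423, 0.1456]
orientation: [-180.0, 48.0, -93.6]
force: [0.1, -0.5, 0.1]
opening: 0.0598
gripper_force: 0.0
clock: 7.15
tool_pos: [0.5048, -0.1932, 0.1453]
orientation: [-180.0, 48.0, -93.7]
force: [-0.7, -1.7, 0.4]
opening: 0.0599
gripper_force: 0.8
tip [ 0.51327461 -0.06118382  0.02620823] z [ 0.04751509  0.74156792 -0.66919304] y [-9.97953815e-01  6.39389021e-02 -4.22906305e-06] q [-22.1  34.4  -8.  -47.2 -73.9  43.1] units [-3.16  0.1   3.58]
```

View pics/e.png

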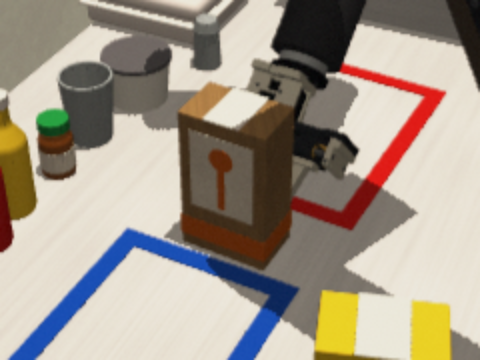

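```bash
for i in 1 2; do python3 -m handwheel '[[0.36,-0.27,-0.03,0.3,0,0,0],[0.36,-0.27,-0.03,0.3,0,0,0],[0.36,-0.27,-0.03,0.3,0,0,0],[0.36,-0.27,-0.03,0.3,0,0,0],[0.36,-0.27,-0.03,0.3,0,0,0]]'; done
python3 - <<'E'
from h import *
go([.53,.058,.025])
S=snapshot("side");cv2.imwrite("pics/f.png",cv2.resize(S["color"][210:390,200:380],None,fx=3,fy=3,interpolation=cv2.INTER_CUBIC)[:,:,::-1])
E
```

```text
clock: 7.82
tool_pos: [0.5118, -0.143, 0.1453]
orientation: [-180.0, 48.0, -93.7]
force: [-0.1, -0.2, -0.3]
opening: 0.0597
gripper_force: 0.6
clock: 8.45
tool_pos: [0.5187, -0.0929, 0.1453]
orientation: [180.0, 48.0, -93.7]
force: [-0.4, -1.6, -0.1]
opening: 0.0594
gripper_force: 0.6
tip [0.52718205 0.0390657  0.02619109] z [ 0.04750581  0.74162956 -0.6691254 ] y [-9.97953471e-01  6.39442741e-02  2.14836433e-05] q [-13.3  32.1 -11.5 -52.1 -68.2  39.7] units [-0.48 -0.06  0.6 ]
```

View pics/f.png

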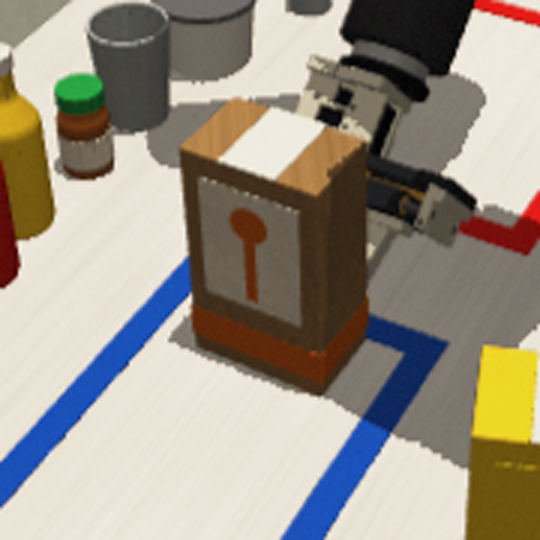

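Still upright and at the bay. The foot corners are at crop pixels (194,344), (324,392), (367,334).

```bash
python3 - <<'E'
from h import *
S=snapshot("side")
print(plane(S,[(200+x/3-.4,210+y/3-.4) for x,y in[(194,344),(324,392),(367,334)]])[:,:2].round(4))
# near-end inner tape edge, visible inner corner at crop ~(402,352)
print(plane(S,[(200+402/3-.4,210+352/3-.4)]).round(4))
E
```

```text
[[0.5872 0.1067]
 [0.4761 0.109 ]
 [0.473  0.0411]]
[[ 0.441   0.0473 -0.    ]]
```

```bash
python3 -m handwheel '[[0.36,-0.26,0,0.29,0,0,0],[0.36,-0.25,0,0.29,0,0,0],[0.36,0,0,0,0,0,0],[0.36,0.3,0,-0.33,0,0,0],[0.36,0.67,0,-0.74,0,0,0]]';  python3 -m handwheel '[[0.36,0.67,0,-0.74,0,0,0],[0.36,0,0,0,0,0,0]]'
python3 - <<'E'
from h import *
go([.531,.02,.163])
S=snapshot("side");cv2.imwrite("pics/g.png",cv2.resize(S["color"][210:390,200:380],None,fx=3,fy=3,interpolation=cv2.INTER_CUBIC)[:,:,::-1])
E
```

```text
clock: 9.18
tool_pos: [0.5175, -0.1108, 0.1451]
orientation: [-180.0, 48.0, -93.6]
force: [0.0, -0.2, -0.4]
opening: 0.0596
gripper_force: 0.0
clock: 9.43
tool_pos: [0.5158, -0.1375, 0.1446]
orientation: [180.0, 48.0, -93.8]
force: [-0.1, 0.5, -0.1]
opening: 0.06
gripper_force: 0.0
tip [ 0.52448867 -0.0055435   0.02544956] z [ 0.04891227  0.74122064 -0.66947707] y [-9.97816600e-01  6.60453092e-02  2.22077765e-04] q [-17.2  33.2  -9.9 -50.  -70.7  41.1] units [-4.78 -0.19 -2.91]
```

View pics/g.png

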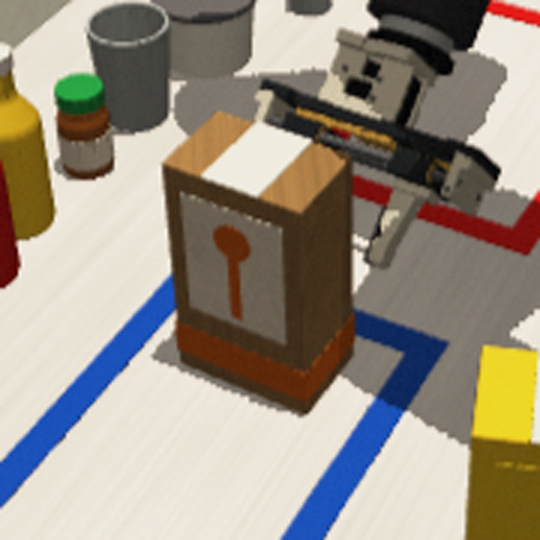

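Carton upright, foot corners at crop (179,363), (306,412), (353,353). Check them while raising the fingers.

```bash
python3 -m handwheel '[[0.36,-0.8,-0.03,-0.48,0,0,0],[0.36,-0.8,-0.03,-0.48,0,0,0],[0.36,-0.8,-0.03,-0.48,0,0,0],[0.36,-0.8,-0.03,-0.48,0,0,0],[0.36,-0.8,-0.03,-0.48,0,0,0]]';  python3 -m handwheel '[[0.36,-0.8,-0.03,-0.48,0,0,0],[0.36,0,0,0,0,0,0]]'
python3 - <<'E'
from h import *
S=snapshot("side")
print(plane(S,[(200+x/3-.4,210+y/3-.4) for x,y in[(179,363),(306,412),(353,353)]])[:,:2].round(4))
go([.531,.045,.163])
E
```

```text
clock: 10.1
tool_pos: [0.521, -0.1127, 0.2602]
orientation: [180.0, 48.0, -93.7]
force: [0.0, 0.2, -0.0]
opening: 0.06
gripper_force: 0.0
clock: 10.35
tool_pos: [0.5225, -0.1083, 0.2843]
orientation: [-179.7, 48.0, -93.4]
force: [0.3, -0.1, -0.3]
opening: 0.0594
gripper_force: 0.0
[[0.5872 0.1287]
 [0.4792 0.132 ]
 [0.474  0.064 ]]
tip [0.53074484 0.0236228  0.16392085] z [ 0.04826132  0.74153455 -0.66917663] y [-0.99799357  0.06328857 -0.00184379] q [-13.7  21.   -6.8 -48.3 -78.5  27.5] units [-0.54  0.04  0.66]
```

```bash
python3 -m handwheel '[[0.36,-0.27,0.01,0.3,0,0,0],[0.36,-0.27,0.01,0.3,0,0,0],[0.36,-0.27,0.01,0.3,0,0,0],[0.36,-0.2,0.01,0.22,0,0,0],[0.36,-0.2,0.01,0.22,0,0,0]]';  python3 -m handwheel '[[0.36,-0.2,0.01,0.22,0,0,0],[0.36,-0.2,0.01,0.22,0,0,0],[0.36,-0.2,0.01,0.22,0,0,0],[0.36,-0.2,0.01,0.22,0,0,0]]'
python3 - <<'E'
from h import *
go([.531,.115,.163])
S=snapshot("side");cv2.imwrite("pics/i.png",cv2.resize(S["color"][210:450,160:400],None,fx=2,fy=2,interpolation=cv2.INTER_CUBIC)[:,:,::-1])
E
```

```text
clock: 11.02
tool_pos: [0.5239, -0.0632, 0.2823]
orientation: [-180.0, 48.0, -93.6]
force: [-0.8, -1.8, 1.9]
opening: 0.0598
gripper_force: 0.3
clock: 11.52
tool_pos: [0.5247, -0.0335, 0.2824]
orientation: [180.0, 48.0, -93.7]
force: [-0.3, -0.3, 0.2]
opening: 0.0596
gripper_force: 0.1
tip [0.53319055 0.09854065 0.16333633] z [ 0.04755674  0.74166666 -0.66908065] y [-9.97947644e-01  6.40351324e-02  5.01960422e-05] q [ -6.6  19.   -9.5 -50.8 -73.4  23.6] units [-0.43  0.13  0.49]
```

View pics/i.png

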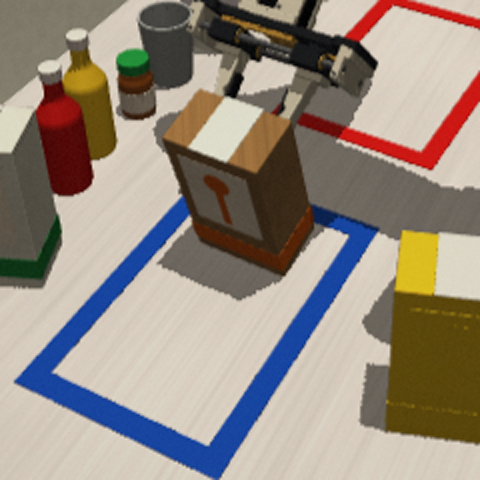

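Leaning well about its far foot edge. Push on to the tipping point, then wait.

```bash
python3 -m handwheel '[[0.36,-0.2,0.01,0.22,0,0,0],[0.36,-0.2,0.01,0.22,0,0,0],[0.36,-0.2,0.01,0.22,0,0,0]]';  python3 -m handwheel '[[0.36,0,0,0,0,0,0],[0.36,0,0,0,0,0,0],[0.36,0,0,0,0,0,0],[0.36,0,0,0,0,0,0]]'
python3 - <<'E'
from h import *
S=snapshot("side");cv2.imwrite("pics/j.png",cv2.resize(S["color"][210:450,160:400],None,fx=2,fy=2,interpolation=cv2.INTER_CUBIC)[:,:,::-1])
E
```

```text
clock: 11.95
tool_pos: [0.5254, -0.0111, 0.2825]
orientation: [180.0, 48.0, -93.7]
force: [-0.0, -0.0, -0.9]
opening: 0.0597
gripper_force: 0.0
clock: 12.45
tool_pos: [0.5254, -0.0118, 0.2825]
orientation: [180.0, 48.0, -93.7]
force: [-0.2, 0.4, -0.2]
opening: 0.0596
gripper_force: 0.0
```

View pics/j.png

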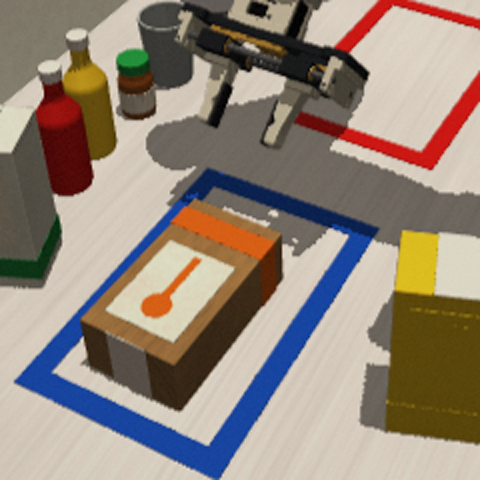

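It is lying flat. Check the bottom corners at crop (90,363), (181,411), (264,304) against the bay, and back the gripper off.

```bash
python3 -m handwheel '[[0.36,0.5,0,-0.7,0,0,0],[0.36,0.5,0,-0.7,0,0,0],[0.36,0.4,0,-0.7,0,0,0],[0.36,0,0,0,0,0,0],[0.36,0,0,0,0,0,0]]'
python3 - <<'E'
from h import *
S=snapshot("side")
p=plane(S,[(160+x/2-.4,210+y/2-.4) for x,y in[(90,363),(181,411),(264,304)]])[:,:2]
a=np.radians(-1.7);Rb=np.array([[np.cos(a),-np.sin(a)],[np.sin(a),np.cos(a)]])
q=(p-[.5335,.196])@Rb;print(p.round(4),q.round(4),"4th",(q[0]+q[2]-q[1]).round(4))
E
```

```text
clock: 13.12
tool_pos: [0.5214, -0.0743, 0.2917]
orientation: [-180.0, 48.0, -93.7]
force: [0.2, 0.9, -0.3]
opening: 0.0598
gripper_force: 0.0
[[0.5995 0.3168]
 [0.4894 0.3257]
 [0.4796 0.1775]] [[ 0.0624  0.1227]
 [-0.0479  0.1283]
 [-0.0534 -0.0201]] 4th [ 0.057  -0.0257]
```

```bash
python3 -c "
from plant import *
print(close_job())"
```

```text
the job is handed in; nothing more can be done
None
```

The brown carton was slid upright into the blue bay and tipped over. It lies flat on a broad face, inside the blue tape by about 20 mm or more on every side, nothing else was touched as far as the pictures show, and the job is handed in at about 13 s.

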